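# Set an angle gauge on a ball stake and hold it on the mark

## Task

Clamp the ball stake by pressing the holder's treadle fully down to its stop, where it stays. Then pick up the angle gauge by its handle, set its base gently and level on top of the steel ball, then rock it over, dial upright, until the swinging pointer settles on the small brass mark on the dial's rim. Finish while holding it there, still gripped, with its base on the ball and the pointer at rest on the mark, so that the line can be scribed; do not let go, and leave the other things on the bench where they are.

Things in the scene. Friction and masses are not known exactly. Their poses are not given: they have to be found in the camera images.
- stake: polished steel ball stake: 80 mm ball on a short square shank, fixed in the dark steel stake holder (base plate 130 x 270 x 16 mm). Ball top 106 mm above the bench. Origin: at bench level under the ball's centre. Axes are the holder's: z up, -y points along the plate from the ball to the treadle, 170 mm away. The holder does not move
- ball_center (a point): centre of the stake's ball, 66 mm above the bench; ball radius 40 mm
- treadle (a joint): spring treadle of the holder's clamp, hinged at its holder +x end about the holder's y. 0 = up (starts near it), 0.28 rad = fully down on its stop, arm level. Takes 7 to 10 N straight down on the pad; a ratchet keeps it wherever it is pressed to. It also closes the small clamp jaw on the stake's shank
- treadle_pad (a point): centre of the upper face of the treadle's black rubber pad, 50 mm (holder x) by 60 mm (holder y), 100 mm from the hinge axis, which is 44 mm above the bench. The face is about 77 mm above the bench when up, 50 mm when fully down, and moves about 6 mm towards holder -x on the way
- gauge: angle gauge, about 0.38 kg, 156 mm high, loose: flat steel base 36 (x) x 100 (y) x 12 mm; upright round dial case 84 mm across, 18 mm thick, centre 62 mm above the underside; on top a flat handle 14 mm thick (x), 36 wide (y), from 104 to 156 mm up. Origin: centre of the underside. x: normal of the dial face, turned away from the robot within 0.5 rad; y along the base; z up through the handle
- pointer (a joint): pendulum pointer on the dial, turning freely about the gauge's x through the dial centre; it hangs plumb and swings out in about 1 s. 0 = in line with the gauge's -z (gauge level), positive = tip towards the gauge's +y. Leaning the gauge's top towards its +y by an angle makes it settle at plus that angle. Still reported while the gauge is held
- index (a joint): angle of the brass mark round the same axis and in the same sense as the pointer: 0 = straight down, positive = towards the gauge's +y. Differs each time, 0.18 to 0.44 rad, and keeps its place (stiff): it is the angle to which the pointer must be brought.
- pointer_tip (a point): tip of the pointer, 36 mm from the dial centre, 13.5 mm in front of the gauge's mid-plane
- mark (a point): the point that the brass mark indicates, 36 mm from the dial centre, in the pointer's plane: the pointer tip comes here when it is on the mark. The mark is a small brass tab 9 mm wide from 38 to 47 mm from the dial centre.
- hammer: bystander: small hammer lying on the bench between robot and stake holder, loose. Origin: its underside or middle. To be left where it is.
- driver: bystander: screwdriver, lying on the bench nearest the robot, loose. Origin: its underside or middle. To be left where it is.
- jar: bystander: glass jar with steel cap, 60 mm across, 75 mm high, standing beyond the gauge, loose. Origin: its underside or middle. To be left where it is.
- punch: bystander: steel dapping punch, 22 mm across, 66 mm high, standing beyond the treadle, loose. Origin: its underside or middle. To be left where it is.
- offcut: bystander: wooden offcut 70 x 50 x 20 mm lying beyond the gauge, loose. Origin: its underside or middle. To be left where it is.
- bangle: bystander: copper bangle, 68 mm outside diameter, 14 mm high, lying on the robot's side of the gauge, loose. Origin: its underside or middle. To be left where it is.
- dish: bystander: small brass dish, 90 mm across, 30 mm high, on the robot's side of the treadle, loose. Origin: its underside or middle. To be left where it is.
Things that resemble listed ones, but are neither listed nor needed, are in the scene too. What is shaped like the gauge but blue, pink or red is not meant.

How it is judged (in metres and radians):
On the way, in this order (a step that is already met when the one before it is completed fails the run):
1. the treadle is pressed down to its stop (value of joint treadle above 0.255 rad), for 0.2 s.
2. the gauge is lifted clear of the bench in the fingers (contact force between the fingers and gauge above 1 N and height (world z) of gauge above 0.05 m), for 0.1 s.
3. the gauge is set on top of the ball with its base level within 6 degrees (value of joint treadle above 0.255 rad and contact force between the fingers and gauge above 1 N and height (world z) of gauge above 0.07 m and contact force between gauge and stake above 0.4 N and z of ball_center in the frame of gauge between -0.044 and -0.036 m and x of ball_center in the frame of gauge between -0.016 and 0.016 m and y of ball_center in the frame of gauge between -0.045 and 0.045 m and angle between gauge's own x axis and vertical between 1.39 and 1.75 rad and angle between gauge's own z axis and vertical below 0.105 rad), for 0.2 s.
4. the gauge rests with its base on the ball, pointer settled on the mark (value of joint treadle above 0.255 rad and contact force between the fingers and gauge above 1 N and height (world z) of gauge above 0.07 m and contact force between gauge and stake above 0.4 N and z of ball_center in the frame of gauge between -0.044 and -0.036 m and x of ball_center in the frame of gauge between -0.016 and 0.016 m and y of ball_center in the frame of gauge between -0.045 and 0.045 m and angle between gauge's own x axis and vertical between 1.39 and 1.75 rad and angle between gauge's own z axis and vertical above 0.105 rad and distance between pointer_tip and mark below 0.0024 m and velocity of joint pointer between -0.25 and 0.25 rad/s and linear speed of gauge below 0.01 m/s), for 0.3 s.
At the end, for the whole second after the job is handed in: Treadle still down (over 0.255 rad). Gauge in the fingers, underside on the ball (within 4 mm, near its middle) with over 0.4 N, dial upright within 10 degrees, pointer tip within 2.4 mm (3.8 degrees) of the mark and at rest. All held through the last second, not let go (all of step 4); the arm keeps its last pose, push and grip.
It fails at once if the gauge is pressed on the stake with more than 50 N (contact force between gauge and stake above 50 N).
It fails at once if the gauge is knocked or laid over (angle between gauge's own z axis and vertical above 0.9 rad).
It fails at once if another thing on the bench is moved more than 40 mm (distance of any of hammer, driver, jar, punch, offcut, bangle, dish from where it was at the start of the episode above 0.04 m).
It also fails if it takes over 58 s, if anything falls off the work surface, if the arm or the gripper's body presses on something with over 40 N, if the wrist force passes 120 N, or if a joint passes its speed limit or range.

## Robot

A 6-joint arm with a two-finger parallel gripper is mounted at the origin on the work surface. World frame = base frame: x ahead of the robot, y to its left, z up, the work surface at z = 0. Lengths are in mm, angles in rad, forces in N, time in s.
With the tool pointing down it reaches from about 350 to 775 mm from the base axis. Payload 7.3 kg.
Tool frame: the origin (TCP) lies at the very end of the fingers, on their centre line; the grasp point (between the pads) lies 19 mm behind it (bot.grip_point_offset is the distance from the TCP to the grasp point, in mm); z points along the fingers, y is the line along which they close (so a half turn about z gives the same grasp; the last joint's range is limited). The gripper opens to 92 mm and grips with 3 to 60 N. Pads are 19 mm wide; open, the fingers measure 130 mm over their backs; the gripper's body (75 mm by 190 mm) begins 47 mm behind the grasp point.
Start: joints at [1.015, 0.342, 1.524, -0, 1.275, -0.146], TCP at [209.162, 481.556, 226.741] pointing down, gripper open.
Joint ranges: [-2.53, 2.53], [-0.77, 2.02], [0.04, 2.7], [-1, 4.14], [0.28, 2.66], [-3.11, 3.11]. Speed limits (rad/s): [2.57, 2.57, 3.14, 3.14, 3.14, 3.14].

## Interface

Orientations are given as [roll, pitch, yaw] about the fixed x, y, z axes, in that order (R = Rz(yaw) Ry(pitch) Rx(roll)).
In Python, from plant import bot gives the robot as it stands. The module is installed in compiled form; this text tells all that it offers.
- The arm moves only by the shell command python3 -m jog 'ROWS' [OPENING]. ROWS is JSON, a list of rows, each a list of 6 numbers: the shift along the tool's x, y, z in mm, then the turn, a rotation vector about the tool's x, y, z in rad. In form: [[dx, dy, dz, rx, ry, rz], ...]. A call has 1 to 12 rows; each row shifts and turns the commanded pose from where the row before left it, along the tool's axes as they then stand; what a row does not reach is not made up. A row lasts 1/10 s, in which the tool goes at most 50 mm and 8.59 degrees, less where a joint would pass 70% of its speed; a pose out of reach is approached as far as the arm can. A call with a gripper value outside its range is refused whole. OPENING is the opening in per cent of the stroke, from 0 (shut) to 100 (fully open), set as the call begins (- or left out, the last holds). The fingers move at their own pace and stop on an object; the grip force is fixed at half the most. Time passes only in rows, so rows that do not move let the fingers close. It gives the time, the measured TCP pose, the force, the opening and the grip force at its end, in the units of the state.
- bot.get_obs(): the state, without advancing time (a new reading comes with each control period).
- bot.capture(name): name is "scene" or "top" or "wrist"; returns the picture (480x640x3 uint8, red, green, blue); there is no depth.
- bot.camera_model(name): a dict with "fx", "fy", "cx", "cy" (pixels), "position" and "orientation" of the camera in the world; the wrist camera has in their place "T_tool_cam" (4x4, takes a point from camera to tool coordinates, whose origin is the TCP and whose axes are the flange's). Camera axes: x right, y down, z forward; pixel columns grow to the right and rows downward; lengths in mm; the calibration is good to about 2 mm. A picture is of the moment at which its call begins: read the wrist's pose just before it. camera_model takes no time and is no camera call.
- bot.close_job(): hands the job in; it is judged then, once.
Trained networks look in the newest picture that a camera, given by its name, has taken for a name from the list of things; names that differ only in an ending like _2 or _b are one class to them, and where a whole thing is asked for, a point or a joint stands for the part that bears it (a point fixed in the world has none). Each returns a list of dicts, best first, with "p" (0 to 1); they miss things now and then, are a little off and sometimes report something else, mostly with a low value. They report only what shows in the picture. A call takes as long as a camera call. They do not tell look-alikes from the thing itself.
- bot.outline_of(target, camera): "mask" (480x640 bool, what is visible of it) and "pixel" ([column, row] in pixels, amid what is visible of it).
The state is a dict: "time": time; "joint_positions": joint angles; "dq": joint speeds; "tau": joint torques, N m; "tool_pos": TCP position; "tcp_rot": TCP orientation; "contact_force": force on the tool from outside, world axes, zero at the start; "moment": the same for the moment, N m; "grip_width": finger opening in mm; "finger_force": force on a finger pad.
Only numpy, scipy, OpenCV 4.12 (cv2) and the standard library are available. Lean on these libraries where they do the work, as an engineer would, in place of code of your own. Each camera call takes 0.05 s, during which the arm holds its last target. There are 200 camera calls.

## Working session

There is one attempt and no reset: what is moved stays moved. The work goes in short steps, Python scripts to look and compute and a shell command to move; the robot and the scene stay as the last step left them, time stands still between calls to the robot, and variables do not carry over. Pictures are saved under pics/ and viewed, at most 10 in all, crops included, and the job is handed in when it is done.

```bash
mkdir -p pics; python3 - <<'E'
from plant import bot
import cv2,numpy as np
for n in ("scene","top"):
    im=bot.capture(n); cv2.imwrite(f"pics/{n}0.png",im[:,:,::-1])
    m=bot.camera_model(n); print(n,{k:(np.round(v,3).tolist() if not np.isscalar(v) else v) for k,v in m.items()})
    for t in ("stake","treadle_pad","gauge","mark","pointer_tip"):
        print(t,[(np.round(d["pixel"]).tolist(),round(d["p"],2),int(d["mask"].sum())) for d in bot.outline_of(t,n)[:5]])
o=bot.get_obs(); print(o)
print(bot.camera_model("wrist"))
E
```

```text
scene {'fx': 573.3369589882147, 'fy': 573.3369589882147, 'cx': 315.79983999469005, 'cy': 240.03422806345444, 'position': [1456.666, -315.964, 825.501], 'orientation': [-2.207, 0.022, 1.17]}
stake [([265.0, 263.0], 0.55, 1146)]
treadle_pad [([181.0, 272.0], 0.64, 1086)]
gauge [([388.0, 226.0], 0.86, 1364), ([462.0, 183.0], 0.86, 452), ([446.0, 218.0], 0.72, 1582), ([414.0, 172.0], 0.67, 1064)]
mark []
pointer_tip [([477.0, 274.0], 0.2, 754)]
top {'fx': 554.6489241480562, 'fy': 554.6489241480562, 'cx': 313.30692687067835, 'cy': 237.55056805059434, 'position': [400.993, 87.285, 1418.299], 'orientation': [-3.065, -0.024, -1.588]}
stake [([361.0, 222.0], 0.71, 835)]
treadle_pad [([427.0, 246.0], 0.63, 846), ([360.0, 222.0], 0.35, 785)]
gauge [([160.0, 320.0], 0.8, 911), ([132.0, 267.0], 0.7, 951), ([233.0, 240.0], 0.67, 640), ([174.0, 231.0], 0.56, 724)]
mark []
pointer_tip []
{'time': 0.6, 'joint_positions': array([ 1.01500949e+00,  3.41975009e-01,  1.52407268e+00, -8.12481730e-06,
        1.27540688e+00, -1.46017877e-01]), 'dq': array([-0.0007656 ,  0.00125238, -0.00076521,  0.00079259,
[... 222 characters left out ...]
, 'tcp_rot': array([3.14145717e+00, 2.77817747e-05, 2.73182606e+00]), 'contact_force': array([0.45557917, 0.74788618, 0.30233985]), 'moment': array([-0.01626032, -0.02345089, -0.05286069]), 'finger_force': 0.0, 'grip_width': 92.17804303058958}
{'fx': 396.4386044644734, 'fy': 396.4386044644734, 'cx': 324.6761536753295, 'cy': 228.2290951108983, 'T_tool_cam': array([[ 3.55655828e-05, -9.69314718e-01, -2.45823058e-01,
         6.64906186e+01],
       [ 9.99999899e-01, -7.56449363e-05,  4.42958160e-04,
        -1.12445145e+00],
       [-4.47961134e-04, -2.45823049e-01,  9.69314618e-01,
        -1.58649050e+02],
       [ 0.00000000e+00,  0.00000000e+00,  0.00000000e+00,
         1.00000000e+00]])}
```

View pics/scene0.png

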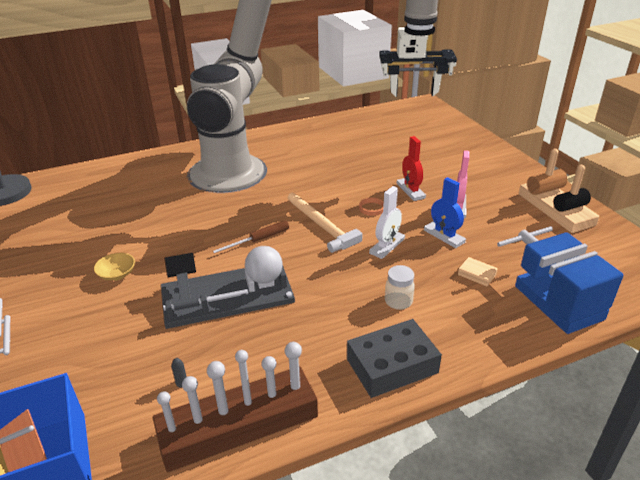

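View pics/top0.png

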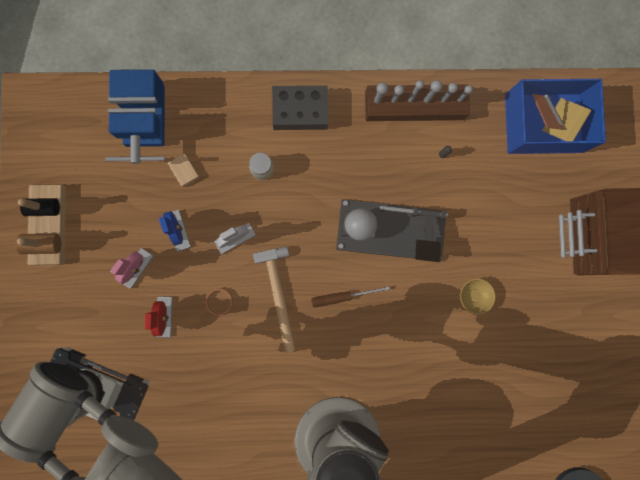

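Candidates for the gauge: white at scene (388,226), blue (446,218), pink (462,183) and red (414,172). I choose the white/steel one, which is at top (233,240). Next I'll measure it and check a crop.

```bash
cat > h.py <<'E'
from plant import bot
import numpy as np,cv2
from scipy.spatial.transform import Rotation as R
def cam(n,obs=None):
    m=bot.camera_model(n); K=np.array([[m["fx"],0,m["cx"]],[0,m["fy"],m["cy"]],[0,0,1]])
    if n=="wrist":
        o=obs or bot.get_obs(); T=np.eye(4);T[:3,:3]=R.from_euler("xyz",o["tcp_rot"]).as_matrix();T[:3,3]=o["tool_pos"]
        T=T@m["T_tool_cam"]; return K,T[:3,:3],T[:3,3]
    return K,R.from_euler("xyz",m["orientation"]).as_matrix(),np.array(m["position"])
def atz(c,px,z):
    K,Rm,p=c; d=Rm@np.linalg.inv(K)@[px[0],px[1],1]; return p+d*(z-p[2])/d[2]
def proj(c,P):
    K,Rm,p=c; q=K@(Rm.T@(np.array(P,float)-p)); return q[:2]/q[2]
def tri(obs):  # [(cam,px)]
    A=np.zeros((3,3));b=np.zeros(3)
    for (K,Rm,p),px in obs:
        d=Rm@np.linalg.inv(K)@[px[0],px[1],1]; d/=np.linalg.norm(d); M=np.eye(3)-np.outer(d,d);A+=M;b+=M@p
    return np.linalg.solve(A,b)
E
python3 - <<'E'
from h import *
ct,cs=cam("top"),cam("scene")
print("pad top z77",atz(ct,(427,248),77),"scene",atz(cs,(180,265),77),"top z50",atz(ct,(427,248),50))
print("ball top",atz(ct,(361,224),66),"scene",atz(cs,(264.5,265),66),tri([(ct,(361,224)),(cs,(264.5,265))]))
im=cv2.imread("pics/scene0.png"); a=cv2.resize(im[170:270,350:440],None,fx=6,fy=5.5,interpolation=2)[:550,:400*2]
t=cv2.imread("pics/top0.png"); 
cv2.imwrite("pics/c1.png",cv2.resize(im[170:270,340:440],(500,500),interpolation=2))
b=cv2.resize(t[215:265,205:265],(600,500),interpolation=2)
c=cv2.resize(t[190:270,325:455],(780,480),interpolation=2)
cv2.imwrite("pics/c1.png",np.hstack([cv2.resize(im[170:270,340:440],(400,400),interpolation=2),cv2.resize(t[210:270,205:265],(400,400),interpolation=2)]))
print("plate corners", [atz(ct,p,16)[:2].round(1).tolist() for p in ((342,201),(446,209),(442,261),(337,252))])
E
```

```text
pad top z77 [ 473.94926585 -223.34826528   77.        ] scene [ 479.67104144 -228.67627366   77.        ] top z50 [ 475.41784702 -229.60124248   50.        ]
ball top [536.18052734 -64.94794746  66.        ] scene [539.99555557 -63.54912752  66.        ] [536.80153516 -63.9843701   63.7870893 ]
plate corners [[600.9, -23.4], [576.5, -289.7], [443.6, -274.7], [470.8, -7.9]]
```

View pics/c1.png

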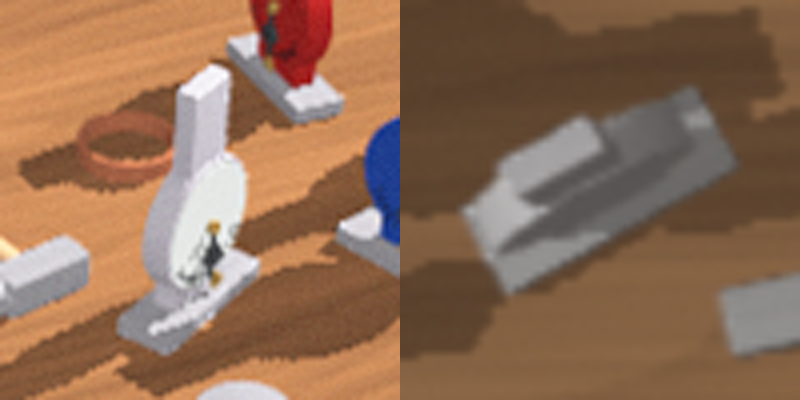

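The crop confirms the choice: an upright white gauge with a steel base, its brass mark low on the dial. Its handle top is at scene ≈(391,189.5) and top ≈(228,233).

```bash
cat >> h.py <<'E'
def go(P,yaw=None,rpy=None):
    "shift in present tool axes + rotvec to reach pose"
    o=bot.get_obs(); Rt=R.from_euler("xyz",o["tcp_rot"]); 
    d=Rt.inv().apply(np.array(P,float)-o["tool_pos"])
    if rpy is None and yaw is not None: rpy=[np.pi,0,yaw]
    rv=(Rt.inv()*R.from_euler("xyz",rpy)).as_rotvec() if rpy is not None else np.zeros(3)
    return d.round(1),rv.round(4),"dist",round(float(np.linalg.norm(d)),1)
E
python3 - <<'E'
from h import *
ct,cs=cam("top"),cam("scene")
print(tri([(ct,(228,233.3)),(cs,(391,189.5))]),atz(ct,(228,233.3),156),atz(ct,(235.2,238.3),12))
f=lambda x,y:atz(ct,(205+x/6.667,210+y/6.667),12)[:2]
print(f(63,212),f(110,293),f(338,163),f(293,88)); d=f(338,163)-f(110,293); print(np.linalg.norm(d),d, np.arctan2(d[0],-d[1]))
g=atz(ct,(228,233.3),156)
print(go([g[0],g[1],300],2.066))
E
```

```text
[510.79025766 249.67029487 154.96796648] [510.4945599  249.11068123 156.        ] [509.98488426 249.4585582   12.        ]
[501.92645474 301.87458973] [470.85843351 284.2479454 ] [518.97424734 197.52893179] [547.92872902 214.36937382]
99.17317612509486 [ 48.11581383 -86.71901361] 0.5065571563532194
(array([-369. ,  -93.2,  -73.2]), array([ 1.000e-04, -0.000e+00,  6.658e-01]), 'dist', 387.6)
```

```bash
python3 -m jog '[[-37,-9.3,-7.3,0,0,0],[-37,-9.3,-7.3,0,0,0],[-37,-9.3,-7.3,0,0,0],[-37,-9.3,-7.3,0,0,0],[-37,-9.3,-7.3,0,0,0],[-37,-9.3,-7.3,0,0,0],[-37,-9.3,-7.3,0,0,0],[-37,-9.3,-7.3,0,0,0],[-37,-9.3,-7.3,0,0,0],[-36,-9.3,-7.3,0,0,0]]' 
python3 -m jog '[[0,0,0,0,0,0.133],[0,0,0,0,0,0.133],[0,0,0,0,0,0.133],[0,0,0,0,0,0.133],[0,0,0,0,0,0.133],[0,0,0,0,0,0]]'
python3 - <<'E'
from h import *
o=bot.get_obs(); im=bot.capture("wrist"); cv2.imwrite("pics/w1.png",im[:,:,::-1]); c=cam("wrist",o)
print(o["tool_pos"],o["tcp_rot"])
print([(np.round(d["pixel"]).tolist(),round(d["p"],2),int(d["mask"].sum())) for d in bot.outline_of("gauge","wrist")])
print("pred handle top",proj(c,[510.6,249.5,156]), go([480,-110,227],rpy=o["tcp_rot"]))
E
```

```text
time: 1.6
tool_pos: [511.7, 248.1, 300.1]
tcp_rot: [3.141, 0.0, 2.732]
contact_force: [1.1, -0.2, -1.0]
grip_width: 91.7
finger_force: 0.0
time: 2.2
tool_pos: [510.6, 249.2, 299.7]
tcp_rot: [-3.142, -0.0, 2.066]
contact_force: [-0.6, 0.6, -0.7]
grip_width: 91.8
finger_force: 0.0
[510.55306585 249.18748617 299.702832  ] [-3.14158681e+00 -4.37359561e-05  2.06557839e+00]
[([324.0, 186.0], 0.7, 2928), ([421.0, 69.0], 0.66, 5442)]
pred handle top [326.50989077 214.31386421] (array([-300.7, -198.9,   72.7]), array([0.    , 0.    , 0.0048]), 'dist', 367.8)
```

View pics/w1.png

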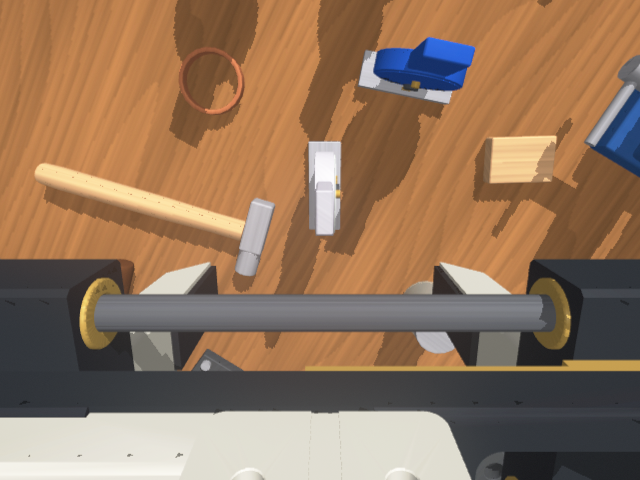

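The wrist view shows the gauge aligned with the image vertical at about (325,200), with its mark at (338,193). The estimate holds. On to the treadle.

```bash
python3 -m jog '[[-33.5,-21.3,8,0,0,0],[-33.5,-21.3,8,0,0,0],[-33.5,-21.3,8,0,0,0],[-33.5,-21.3,8,0,0,0],[-33.5,-21.3,8,0,0,0],[-33.5,-21.3,8,0,0,0],[-33.5,-21.3,8,0,0,0],[-33.5,-21.3,8,0,0,0],[-33.5,-21.3,8,0,0,0],[-33.5,-21.3,8,0,0,0],[-33.5,-21.3,8,0,0,0],[-33.5,-21.3,8,0,0,0]]' 0
python3 -m jog '[[0,0,0,0,0,0.118],[0,0,0,0,0,0.118],[0,0,0,0,0,0.118],[0,0,0,0,0,0.118],[0,0,0,0,0,0.118],[0,0,0,0,0,0]]'
python3 - <<'E'
from h import *
o=bot.get_obs(); im=bot.capture("wrist"); cv2.imwrite("pics/w2.png",im[:,:,::-1]); c=cam("wrist",o)
print(o["tool_pos"],o["tcp_rot"])
for t in ("treadle_pad","stake"):
  for d in bot.outline_of(t,"wrist"): 
    ys,xs=np.nonzero(d["mask"]);print(t,np.round(d["pixel"]),round(d["p"],2),xs.min(),xs.max(),ys.min(),ys.max(),atz(c,d["pixel"],76),atz(c,d["pixel"],66))
print(proj(c,[476,-226,77]),proj(c,[537,-64,66]))
E
```

```text
time: 3.5
tool_pos: [476.8, -227.6, 203.5]
tcp_rot: [3.141, 0.0, 2.07]
contact_force: [0.7, 1.4, 0.6]
grip_width: 1.5
finger_force: 0.0
time: 4.1
tool_pos: [477.1, -226.0, 203.7]
tcp_rot: [3.141, 0.0, 1.478]
contact_force: [-0.5, -0.9, -1.0]
grip_width: 0.4
finger_force: 0.0
[ 477.12702808 -226.00112751  203.74491371] [3.14138724e+00 1.39959832e-05 1.47841339e+00]
treadle_pad [333. 218.] 0.68 278 443 180 258 [ 482.18365621 -226.5566028    76.        ] [ 482.19339524 -228.83400023   66.        ]
stake [385.  14.] 0.61 335 440 0 37 [528.10323726 -92.85807585  76.        ] [529.71635371 -90.46711186  66.        ]
[324.51632781 218.72207673] [393.69089494 -30.99841511]
```

View pics/w2.png

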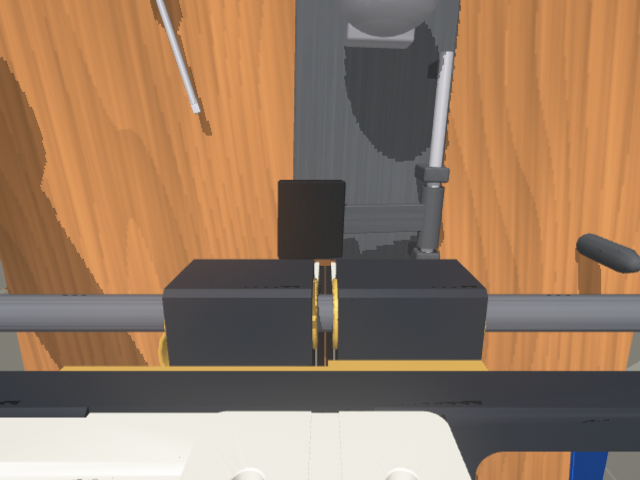

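The pad spans columns 278–345 and rows 180–258, so its centre is (311,219), about 10 mm towards holder −x from the TCP. I'll shift over it and press.

```bash
python3 -m jog '[[-0.5,-6,25,0,0,0],[-0.5,-6,25,0,0,0],[0,0,25,0,0,0],[0,0,25,0,0,0],[0,0,13,0,0,0],[0,0,5,0,0,0],[0,0,5,0,0,0],[0,0,5,0,0,0],[0,0,5,0,0,0]]'
python3 -m jog '[[0,-0.5,5,0,0,0],[0,-0.5,5,0,0,0],[0,-0.5,5,0,0,0],[0,0,5,0,0,0],[0,0,0,0,0,0]]'
```

```text
time: 5.15
tool_pos: [465.1, -226.1, 71.5]
tcp_rot: [3.141, 0.001, 1.478]
contact_force: [-3.7, 0.7, 9.1]
grip_width: 0.7
finger_force: 3.6
time: 5.65
tool_pos: [463.2, -225.8, 50.9]
tcp_rot: [-3.141, 0.0, 1.477]
contact_force: [0.2, 0.2, 0.5]
grip_width: 0.6
finger_force: 0.0
```

```bash
python3 -m jog '[[0,0,1,0,0,0],[0,0,1,0,0,0],[0,0,0,0,0,0]]'; python3 -m jog '[[0,0,1,0,0,0],[0,0,1,0,0,0],[0,0,0,0,0,0]]'
```

```text
time: 5.95
tool_pos: [463.6, -225.9, 49.8]
tcp_rot: [3.141, 0.001, 1.477]
contact_force: [-5.3, 0.6, 9.9]
grip_width: 0.1
finger_force: 4.7
time: 6.25
tool_pos: [463.7, -225.9, 49.1]
tcp_rot: [3.14, 0.001, 1.477]
contact_force: [-7.3, 2.4, 21.3]
grip_width: 0.5
finger_force: 10.9
```

```bash
python3 -m jog '[[0,0,0.5,0,0,0],[0,0,0,0,0,0],[0,0,0,0,0,0],[0,0,-25,0,0,0],[0,0,-45,0,0,0],[0,0,-45,0,0,0],[0,0,-45,0,0,0],[0,0,-45,0,0,0],[0,0,0,0,0,0]]'
python3 -m jog '[[21,7,0,0,0,0],[21,7,0,0,0,0],[21,7,0,0,0,0],[21,7,0,0,0,0],[21,7,0,0,0,0],[21,7,0,0,0,0],[21,7,0,0,0,0],[21,7,0,0,0,0],[0,0,0,0,0,0],[0,0,0,0,0,0]]'
python3 - <<'E'
from h import *
o=bot.get_obs(); im=bot.capture("wrist"); c=cam("wrist",o); a=im.copy()
bot.capture("scene"); bot.capture("top")
print(o["tool_pos"],o["tcp_rot"])
obs=[]
for n in ("wrist","top","scene"):
  cc=c if n=="wrist" else cam(n)
  for d in bot.outline_of("stake",n)[:2]:
    ys,xs=np.nonzero(d["mask"]);print(n,np.round(d["pixel"]),round(d["p"],2),xs.min(),xs.max(),ys.min(),ys.max())
  print("pred",proj(cc,[537,-64,66]))
for n in ("scene","top"):
  for d in bot.outline_of("treadle_pad",n)[:1]: print(n,d["pixel"],d["p"])
s=bot.capture("scene")
s2=cv2.resize(s[230:340,140:310],(510,330),interpolation=2)
cv2.imwrite("pics/c2.png",np.vstack([a[:300,100:610,::-1],s2[:300,:,::-1]]))
E
```

```text
time: 7.15
tool_pos: [466.3, -227.3, 258.0]
tcp_rot: [3.13, 0.006, 1.477]
contact_force: [0.5, 0.1, 1.3]
grip_width: 0.5
finger_force: 0.0
time: 8.15
tool_pos: [535.0, -63.6, 250.8]
tcp_rot: [-3.141, 0.0, 1.478]
contact_force: [-0.3, -0.1, -0.8]
grip_width: 0.4
finger_force: 0.0
[534.98974295 -63.56919823 250.75649605] [-3.14119424e+00  1.71896023e-04  1.47818362e+00]
wrist [325. 207.] 0.97 279 369 160 250
pred [328.21449722 204.21078561]
top [346. 220.] 0.62 345 349 215 229
pred [360.60698122 223.67376386]
scene [266. 265.] 0.86 245 281 246 288
pred [263.84053886 264.24456558]
scene [182.1, 280.4] 0.86
top [430.9, 253.3] 0.54
```

View pics/c2.png

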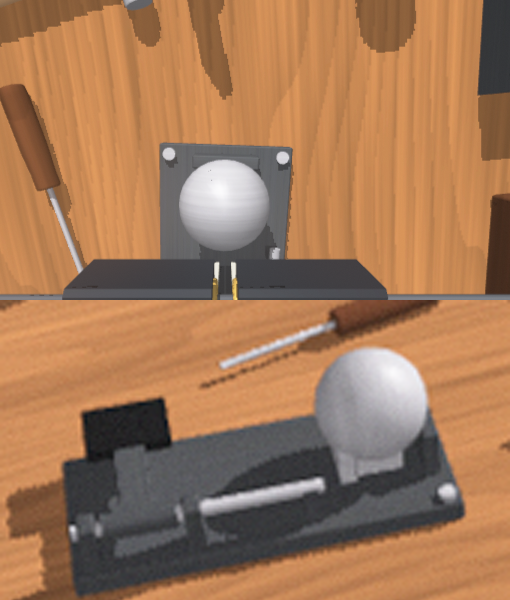

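The scene crop shows the treadle arm level, down on its stop. In the wrist view the ball is centred at (324,205), which puts it at about (534.5,-64.2). Back to the gauge.

```bash
python3 -m jog '[[38.6,-6.6,0,0,0,0],[38.6,-6.6,0,0,0,0],[38.6,-6.6,0,0,0,0],[38.6,-6.6,0,0,0,0],[38.6,-6.6,0,0,0,0],[38.6,-6.6,0,0,0,0],[38.6,-6.6,0,0,0,0],[38.6,-6.6,0,0,0,0],[0,0,0,0,0,0]]' 100
python3 -m jog '[[0,0,0,0,0,-0.118],[0,0,0,0,0,-0.118],[0,0,0,0,0,-0.118],[0,0,0,0,0,-0.118],[0,0,0,0,0,-0.118],[0,0,0,0,0,0],[0,0,0,0,0,0]]'
python3 - <<'E'
from h import *
o=bot.get_obs(); im=bot.capture("wrist"); c=cam("wrist",o)
cv2.imwrite("pics/w3.png",im[50:300,120:520,::-1])
print(o["tool_pos"],o["tcp_rot"],proj(c,[510.6,249.5,156]),go([510.6,249.4,110],2.066))
for d in bot.outline_of("gauge","wrist")[:2]:
    ys,xs=np.nonzero(d["mask"]);print(np.round(d["pixel"]),round(d["p"],2),xs.min(),xs.max(),ys.min(),ys.max())
E
```

```text
time: 9.5
tool_pos: [510.6, 252.7, 251.0]
tcp_rot: [-3.141, -0.002, 1.481]
contact_force: [-0.3, -0.2, -0.2]
grip_width: 67.9
finger_force: 0.0
time: 10.2
tool_pos: [511.6, 248.1, 251.3]
tcp_rot: [3.142, 0.0, 2.063]
contact_force: [-0.6, -0.7, -0.1]
grip_width: 91.7
finger_force: 0.0
[511.62737542 248.08056921 251.25793606] [3.14153291e+00 1.13882673e-04 2.06304983e+00] [326.23201148 227.59075273] (array([  1.5,  -0.3, 141.3]), array([ 0.0001,  0.0001, -0.0025]), 'dist', 141.3)
[437.  56.] 0.95 361 503 16 98
[324. 192.] 0.94 306 342 142 251
```

View pics/w3.png

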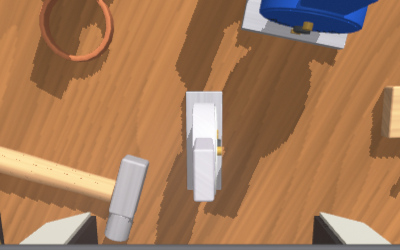

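The gauge is between the open fingers, its handle centred at column ≈325 and row ≈222. Descending to grip it.

```bash
python3 -m jog '[[2,-0.3,30,0,0,0],[1.5,0,30,0,0,0],[0,0,30,0,0,0],[0,0,30,0,0,0],[0,0,15,0,0,0],[0,0,6,0,0,0],[0,0,0,0,0,0],[0,0,0,0,0,0]]' 
python3 -m jog '[[0,0,0,0,0,0],[0,0,0,0,0,0],[0,0,0,0,0,0],[0,0,0,0,0,0],[0,0,0,0,0,0],[0,0,0,0,0,0],[0,0,0,0,0,0],[0,0,0,0,0,0],[0,0,0,0,0,0],[0,0,0,0,0,0]]' 0
```

```text
time: 11.1
tool_pos: [510.2, 251.8, 111.2]
tcp_rot: [3.14, 0.0, 2.066]
contact_force: [0.0, 0.6, 0.4]
grip_width: 91.5
finger_force: 0.0
time: 12.1
tool_pos: [509.6, 251.7, 110.2]
tcp_rot: [3.141, -0.0, 2.067]
contact_force: [0.4, 0.2, -0.1]
grip_width: 16.4
finger_force: 0.0
```

```bash
python3 -m jog '[[0,0,0,0,0,0],[0,0,0,0,0,0],[0,0,0,0,0,0],[0,0,0,0,0,0]]'
python3 -m jog '[[0,0,-5,0,0,0],[0,0,-15,0,0,0],[0,0,-30,0,0,0],[0,0,-40,0,0,0],[0,0,-40,0,0,0],[0,0,-40,0,0,0],[0,0,-30,0,0,0],[0,0,0,0,0,0],[0,0,0,0,0,0]]'
python3 - <<'E'
from h import *
print(go([534,-64,310],1.37))
E
```

```text
time: 12.5
tool_pos: [509.4, 251.6, 110.2]
tcp_rot: [-3.141, -0.0, 2.067]
contact_force: [-0.3, -0.5, -0.8]
grip_width: 14.1
finger_force: 30.0
time: 13.4
tool_pos: [509.3, 251.5, 309.5]
tcp_rot: [-3.141, -0.0, 2.067]
contact_force: [-0.9, -0.5, -4.7]
grip_width: 13.8
finger_force: 30.0
(array([-289.3, -128.4,   -0.4]), array([-5.000e-04,  0.000e+00,  6.968e-01]), 'dist', 316.5)
```

```bash
python3 -m jog '[[-24.1,-10.7,0,0,0,0],[-24.1,-10.7,0,0,0,0],[-24.1,-10.7,0,0,0,0],[-24.1,-10.7,0,0,0,0],[-24.1,-10.7,0,0,0,0],[-24.1,-10.7,0,0,0,0],[-24.1,-10.7,0,0,0,0],[-24.1,-10.7,0,0,0,0],[-24.1,-10.7,0,0,0,0],[-24.1,-10.7,0,0,0,0],[-24.1,-10.7,0,0,0,0],[-24.1,-10.7,0,0,0,0]]'
python3 -m jog '[[0,0,0,0,0,0.116],[0,0,0,0,0,0.116],[0,0,0,0,0,0.116],[0,0,0,0,0,0.116],[0,0,0,0,0,0.116],[0,0,0,0,0,0.117],[0,0,0,0,0,0],[0,0,0,0,0,0],[0,0,0,0,0,0],[0,0,0,0,0,0],[0,0,0,0,0,0],[0,0,0,0,0,0]]'
cat >> h.py <<'E'
def Tg(h=110.2,dy=0):
    "gauge pose from tcp: gauge x=tool y, y=tool x, z=-tool z"
    o=bot.get_obs(); Rt=R.from_euler("xyz",o["tcp_rot"]).as_matrix(); G=np.c_[Rt[:,1],Rt[:,0],-Rt[:,2]]
    return G, o["tool_pos"]-h*G[:,2]+dy*G[:,1]
def dial(G,O,a,r,x=13.5): return O+G@[x, r*np.sin(a), 62-r*np.cos(a)]
E
python3 - <<'E'
from h import *
G,O=Tg(); c=cam("scene"); print(O,bot.get_obs()["tcp_rot"])
im=np.mean([bot.capture("scene").astype(float) for _ in range(6)],0)
ctr=dial(G,O,0,0); u,v=proj(c,ctr).astype(int); print("dial centre",proj(c,ctr))
x0,y0=u-40,v-45
np.save("d.npy",im[y0:y0+90,x0:x0+80]); print(x0,y0)
s=cv2.resize(im[y0:y0+90,x0:x0+80].astype(np.uint8),None,fx=6.6,fy=6.6,interpolation=cv2.INTER_CUBIC)
cv2.imwrite("pics/d1.png",s[:,:,::-1])
crop=im[y0:y0+90,x0:x0+80]; m=(crop[:,:,0]-crop[:,:,2])
for d in bot.outline_of("mark","scene")[:3]: print("mark",d["pixel"],d["p"])
for a in np.arange(-.1,.6,.1): print(round(a,2),proj(c,dial(G,O,a,36)).round(1),proj(c,dial(G,O,a,42.5)).round(1))
E
```

```text
time: 14.6
tool_pos: [533.2, -64.7, 307.4]
tcp_rot: [-3.138, -0.004, 2.067]
contact_force: [0.6, 0.5, -3.3]
grip_width: 14.0
finger_force: 30.0
time: 15.8
tool_pos: [534.3, -63.8, 310.2]
tcp_rot: [3.141, -0.0, 1.37]
contact_force: [-0.1, -0.4, -3.8]
grip_width: 13.9
finger_force: 30.0
[534.27165529 -63.80381449 200.01125257] [ 3.14149659e+00 -7.61516858e-05  1.37027732e+00]
dial centre [256.55003724 187.28830216]
216 142
-0.1 [256.2 203.4] [256.2 206.3]
0.0 [258.1 203.3] [258.4 206.1]
0.1 [259.9 203. ] [260.5 205.7]
0.2 [261.7 202.5] [262.7 205.2]
0.3 [263.5 201.9] [264.7 204.4]
0.4 [265.2 201.1] [266.7 203.6]
0.5 [266.8 200.2] [268.6 202.5]
```

View pics/d1.png

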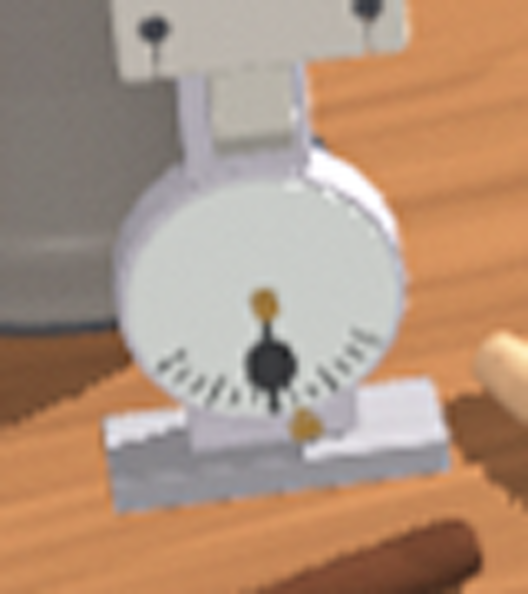

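The crop shows the pointer hanging plumb, its tip at crop (273,410). The pivot is at (264,304) and the brass mark at (306,425), so the mark is on the gauge's +y side at about 0.2 rad. Next I'll refine that from the colour centroid.

```bash
python3 - <<'E'
from h import *
from scipy.optimize import least_squares
d=np.load("d.npy"); G,O=Tg(); c=cam("scene")
w=np.clip(d[:,:,0]-d[:,:,2]-30,0,None)
def cen(x0,x1,y0,y1):
    q=w[y0:y1,x0:x1]; print(q.round().astype(int)); yy,xx=np.mgrid[y0:y1,x0:x1]; return np.array([(q*xx).sum(),(q*yy).sum()])/q.sum()+[216,142]
p=cen(36,45,42,51); m=cen(42,51,60,69); print(p,m)
off=p-proj(c,dial(G,O,0,0))
f=lambda v:proj(c,dial(G,O,v[0],v[1]))+off-m
s=least_squares(f,[.2,42]);print("pivot off",off,"index,r",s.x)
print(go([533.5,-64.2,225],1.37))
E
```

```text
[[ 0  0  0  0  0  0  0  0  0]
 [ 0  0  0  0  0  0  0  0  0]
 [ 0  0  9 45 50  9  0  0  0]
 [ 0  0 30 64 63 40  0  0  0]
 [ 0  0 25 67 65 70  0  0  0]
 [ 0  0  8 60 68 49  0  0  0]
 [ 0  0  0 12 36  0  0  0  0]
 [ 0  0  0  0  0  0  0  0  0]
 [ 0  0  0  0  0  0  0  0  0]]
[[ 0  0  0  0  0  0  0  0  0]
 [ 0  0  0  0  0  0  0  0  0]
 [ 0  0  0 43 25  0  0  0  0]
 [ 0  0  6 55 45 35  0  0  0]
 [ 0  0 34 61 66 69 28  0  0]
 [ 0  0 36 68 69 51 26  0  0]
 [ 0  0  4 31 16  0  0  0  0]
 [ 0  0  0  0  0  0  0  0  0]
 [ 0  0  0  0  0  0  0  0  0]]
[255.70899242 187.81711809] [261.79908775 206.09991312]
pivot off [-0.81860499  0.5428044 ] index,r [ 0.19324706 43.37051674]
(array([-0.5, -0.7, 85.2]), array([ 0.0001, -0.0001, -0.0002]), 'dist', 85.2)
```

```bash
python3 -m jog '[[-0.5,-0.7,20,0,0,0],[0,0,25,0,0,0],[0,0,25,0,0,0],[0,0,12,0,0,0],[0,0,3,0,0,0],[0,0,1,0,0,0],[0,0,0,0,0,0],[0,0,0,0,0,0]]'
python3 -m jog '[[0,0,1,0,0,0],[0,0,1,0,0,0],[0,0,1,0,0,0],[0,0,1,0,0,0],[0,0,1,0,0,0],[0,0,0,0,0,0],[0,0,0,0,0,0]]'
```

```text
time: 16.95
tool_pos: [534.0, -64.3, 225.3]
tcp_rot: [3.139, 0.0, 1.37]
contact_force: [-0.3, -0.5, -3.2]
grip_width: 13.4
finger_force: 30.0
time: 17.65
tool_pos: [533.5, -64.2, 219.2]
tcp_rot: [-3.142, -0.0, 1.37]
contact_force: [0.8, 1.0, -3.7]
grip_width: 13.8
finger_force: 30.0
```

```bash
python3 -m jog '[[0,0,1,0,0,0],[0,0,0.5,0,0,0],[0,0,0.5,0,0,0],[0,0,0,0,0,0]]'; python3 -m jog '[[0,0,0.5,0,0,0],[0,0,0.5,0,0,0],[0,0,0,0,0,0]]'; python3 -m jog '[[0,0,0.5,0,0,0],[0,0,0,0,0,0],[0,0,0,0,0,0]]'
```

```text
time: 18.05
tool_pos: [533.4, -64.2, 217.1]
tcp_rot: [-3.141, -0.0, 1.37]
contact_force: [-0.5, 0.2, -3.1]
grip_width: 13.6
finger_force: 30.0
time: 18.35
tool_pos: [533.5, -64.2, 216.2]
tcp_rot: [3.141, -0.0, 1.37]
contact_force: [-0.6, -0.8, -3.7]
grip_width: 13.8
finger_force: 30.0
time: 18.65
tool_pos: [533.5, -64.2, 216.1]
tcp_rot: [3.141, -0.0, 1.37]
contact_force: [-0.6, -0.2, 0.6]
grip_width: 13.9
finger_force: 30.0
```

```bash
python3 -m jog '[[0,0,0.5,0,0,0],[0,0,0,0,0,0],[0,0,0,0,0,0],[0,0,0,0,0,0],[0,0,0,0,0,0],[0,0,0,0,0,0]]'
```

```text
time: 19.25
tool_pos: [533.6, -64.2, 216.0]
tcp_rot: [3.141, 0.0, 1.37]
contact_force: [-2.5, 1.5, 5.9]
grip_width: 14.0
finger_force: 30.0
```

```bash
python3 -m jog '[[1.8,0,0.02,0,-0.0163,0],[1.8,0,0.02,0,-0.0163,0],[1.8,0,0,0,-0.0163,0],[1.8,0,0,0,-0.0163,0],[1.8,0,-0.02,0,-0.0163,0],[1.8,0,-0.02,0,-0.0163,0],[0,0,0,0,0,0],[0,0,0,0,0,0]]'
python3 - <<'E'
from h import *
o=bot.get_obs();G,O=Tg();print("lean",np.arctan2(G[2,1]*-1,G[2,2]),"xang",np.arccos(G[2,0]),"ball in gauge",G.T@(np.array([533.5,-64.2,66])-O),"F in gauge",G.T@(o["contact_force"]+[0,0,3.6]))
E
```

```text
time: 20.05
tool_pos: [535.7, -53.5, 215.7]
tcp_rot: [3.141, 0.098, 1.37]
contact_force: [-2.9, -0.1, 6.2]
grip_width: 13.7
finger_force: 30.0
lean 0.09816343509773677 xang 1.5698051620512332 ball in gauge [ -0.21123969   3.82285101 -39.80885511] F in gauge [-2.85867509 -1.60306717  9.73033779]
```

Smooth, with the force steady at about 10 N. Now the second half.

```bash
python3 -m jog '[[1.8,0,-0.04,0,-0.0163,0],[1.8,0,-0.04,0,-0.0163,0],[1.8,0,-0.06,0,-0.0163,0],[1.8,0,-0.06,0,-0.0163,0],[1.8,0,-0.08,0,-0.0163,0],[1.8,0,-0.08,0,-0.0163,0],[0,0,0,0,0,0],[0,0,0,0,0,0],[0,0,0,0,0,0],[0,0,0,0,0,0]]'
python3 -m jog '[[0,0,0,0,0,0],[0,0,0,0,0,0],[0,0,0,0,0,0],[0,0,0,0,0,0],[0,0,0,0,0,0],[0,0,0,0,0,0],[0,0,0,0,0,0],[0,0,0,0,0,0]]'
python3 - <<'E'
from h import *
from scipy.optimize import least_squares
o=bot.get_obs();G,O=Tg();print("lean",np.arctan2(G[2,1]*-1,G[2,2]),"xang",np.arccos(G[2,0]),"ball in gauge",G.T@(np.array([533.5,-64.2,66])-O),"F in gauge",G.T@(o["contact_force"]+[0,0,3.6]))
c=cam("scene"); im=np.mean([bot.capture("scene").astype(float) for _ in range(6)],0)
u,v=proj(c,dial(G,O,0,0)).astype(int); x0,y0=u-40,v-40; d=im[y0:y0+80,x0:x0+80]
cv2.imwrite("pics/d2.png",cv2.resize(d.astype(np.uint8),None,fx=7,fy=7,interpolation=cv2.INTER_CUBIC)[:,:,::-1])
w=np.clip(d[:,:,0]-d[:,:,2]-30,0,None); 
def cen(P):
    px=np.round(proj(c,P)-[x0,y0]).astype(int); x1,y1=px-5; q=w[y1:y1+11,x1:x1+11]; yy,xx=np.mgrid[y1:y1+11,x1:x1+11]; return np.array([(q*xx).sum(),(q*yy).sum()])/q.sum()+[x0,y0]
p=cen(dial(G,O,0,0)); m=cen(dial(G,O,.195,42.5)); off=p-proj(c,dial(G,O,0,0))
print(p,m,off,least_squares(lambda t:proj(c,dial(G,O,t[0],t[1]))+off-m,[.2,42]).x)
E
```

```text
time: 21.05
tool_pos: [537.9, -43.0, 214.7]
tcp_rot: [3.14, 0.196, 1.37]
contact_force: [-3.3, 1.0, 8.0]
grip_width: 13.7
finger_force: 30.0
time: 21.85
tool_pos: [537.9, -43.1, 214.7]
tcp_rot: [3.14, 0.196, 1.37]
contact_force: [-2.9, 0.2, 7.2]
grip_width: 13.9
finger_force: 30.0
lean 0.19561996661272144 xang 1.5696681880877443 ball in gauge [ -0.22411582   7.72071836 -39.8239511 ] F in gauge [-2.91153945 -2.45955212 10.51032642]
[265.42642266 227.56054149] [266.8844901  244.85392132] [-0.8436317   0.48950083] [ 0.19122284 43.17729031]
```

View pics/d2.png

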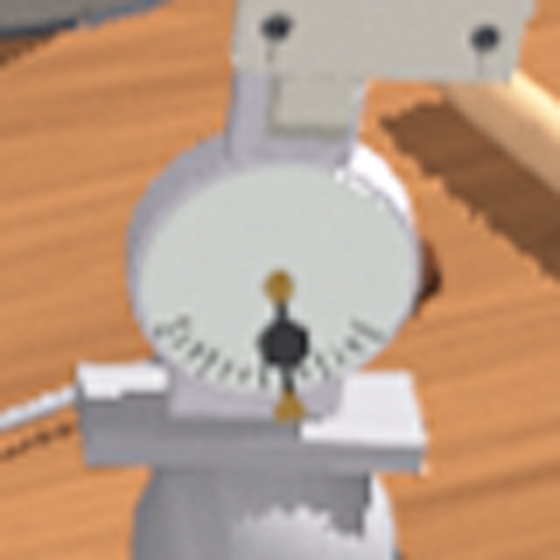

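The pointer (tip at crop ≈(289,395)) lines up with the brass mark at (288,409). The base is on the ball with about 10 N. Both index measurements, 0.193 and 0.191, agree with the lean of 0.196.

```bash
python3 -c "
from plant import bot
print(bot.close_job())"
```

```text
the job is handed in; nothing more can be done
None
```

I handed the job in with the treadle down on its stop and the gauge still gripped, base on the ball at about 10 N and leaned 0.196 rad, its pointer at rest on the brass mark (measured at about 0.19 rad); the hand-in call returned no verdict.

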